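# Hold the jig's spring arm open against its stop

## Robot

A 6-joint arm with a two-finger parallel gripper is mounted at the origin on the work surface; the furniture and walls round the work are solid. World frame = base frame: x ahead of the robot, y to its left, z up, the work surface at z = 0. Lengths are in m, angles in rad, forces in N, time in s.
With the tool pointing down it reaches from about 0.4 to 0.825 m from the base axis. Payload 7 kg.
Tool frame: the origin (TCP) lies between the finger pads; the fingertips stand 14 mm ahead of it and the grasp point (between the pads) lies 5 mm behind it (env.tips_ahead is the distance from the TCP to the fingertips, in m); y points along the fingers, z is the direction in which the jaws open and shut, and the axes are right-handed (so a half turn about y gives the same grasp; the last joint's range is limited). The gripper opens to 88 mm and grips with 3 to 60 N. Pads are 19 mm wide; open, the fingers measure 130 mm over their backs; the gripper's body (78 mm by 193 mm) begins 47 mm behind the grasp point.
Start: joints at [1.62, 0.359, 0.012, 0, -1.224, -0.288], TCP at [0.16, 0.656, 0.241] pointing down, gripper open.
Joint ranges: [-3.07, 3.07], [-1.43, 2.12], [-1.02, 1.25], [-3.03, 1.67], [-3.05, -0], [-3.03, 3.03]. Speed limits (rad/s): [2.39, 2.39, 3.01, 3.14, 3.14, 3.14].

## Interface

Orientations are given as a rotation vector (axis times angle).
In Python, from plant import env gives the robot as it stands. The module is installed in compiled form; this text tells all that it offers. Calls block until the motion is done:
- env.reach(position, orientation): joint-space move of the TCP to a pose.
- env.line_to(position, orientation=None, speed=0.15, guard=None): straight line of the TCP; orientation=None keeps the orientation; speed is the mean speed in m/s. With guard (N) it stops when the force on the tool has changed by that much, and returns True; else False.
- env.goto_joints(angles): joint-space move.
- env.gripper_open() and env.close(grip_force=None): open the fingers fully, or close them until they stop; grip_force is the grip in N (None keeps the last).
- env.sleep(seconds).
- env.solve_ik(position, orientation): joint angles nearest the present ones, or None.
- env.snapshot(name): name is "scene" or "top"; returns a dict with "color" (400x640x3 uint8, red, green, blue), "K" (3x3 intrinsics, pixels), "rvec" (rotation vector, rad) and "tvec" (3), from world to camera coordinates, as OpenCV has them. Camera axes: x right, y down, z forward; pixel columns grow to the right and rows downward; lengths in m; the calibration is good to about 2 mm. A picture is of the moment at which its call begins. There is no depth.
A pose or a line that the arm cannot do raises env.Unreachable and nothing moves.
- env.close_job(): hands the job in, once; it reports no verdict.
Readings, each from a call of its own:
- env.current_clock(): time.
- env.current_q(): joint angles.
- env.current_joint_vel(): joint speeds.
- env.current_effort(): joint torques, N m.
- env.current_tcp_pos(): TCP position.
- env.current_eef_rot(): TCP orientation.
- env.current_wrist_force(): force on the tool from outside, world axes, zero at the start.
- env.current_ft_torque(): the same for the moment, N m.
- env.current_finger_gap(): finger opening in m.
Only numpy, scipy, OpenCV 4.12 (cv2) and the standard library are available. Lean on these libraries where they do the work, as an engineer would, in place of code of your own. Each camera call takes 0.05 s, during which the arm holds its last target. There are 200 camera calls.

## Task

Swing the gluing jig's spring-loaded clamp arm away from the green model part by its red handle, feel for the blue adjustable stop, and keep the arm pressed against that stop so that a club mate can take the part out. The program finishes while still holding the arm there: do not let go, do not let it snap back, do not force it hard against the stop. Leave the part lying where it is and do not disturb the two paint pots and the glue bottle.

Things in the scene. Friction and masses are not known exactly. Their poses are not given: they have to be found in the camera images.
- jig: Fixed plywood board, 12 mm thick, on the table. Origin on the table under the arm's vertical pivot axis; z up; the board spans x -150 to +40, y -65 to +150 mm of its frame. A wooden fence stands at x -115 to -35, y -44.5 to -32.5 mm, top 32 mm above the table. At the origin stands the pivot with coil spring and brass cap nut, top 63 mm above the table.
- clamp_arm: Flat aluminium arm, 16 mm wide, 148 mm long, top 34 mm above the table. Origin on the vertical pivot axis at table height; it points along its own -x. At rest its axes are parallel to the jig's and a rubber pad on its -y flank presses the green part on the fence. It winds open clockwise seen from above: the handle goes from the jig's -x side towards its +y side.
- handle (a point): On the axis of the red round upright handle on the arm, 130 mm from the pivot axis, 67 mm above the table. The handle is 18 mm across, free to grip or push from 45 to 90 mm above the table, top at 94 mm. The spring resists winding with about 2 N here at rest, growing 2.2 N per rad to about 4 N at 1 rad; let go, the arm snaps back.
- stop: Fixed adjustable stop: steel foot, blue block (with screw head 43 mm above the table) and black rubber buffer, on a curved track on the board. Origin on the pivot axis at table height; the arm meets the buffer when the arm's yaw equals the stop's yaw (within 0.02 rad), 0.85 to 1.2 rad clockwise from the arm's rest; it differs each time.
- stop_buffer (a point): Centre of the rubber buffer's contact face, 10 mm in diameter, 86 mm from the pivot axis and 28.5 mm above the table; it meets the arm's leading flank, which lies 8 mm ahead of the arm's centre line.
- part_mid (a point): Loose olive green cabin moulding, 62 x 20 x 18 mm, lying on the board between the arm's pad and the fence; the point is its centre.
- olive_pot_mid (a point): Small olive paint pot with a black lid, 33 mm across, 34 mm tall, beside the board; the point is its centre.
- yellow_pot_mid (a point): Small yellow paint pot with a black lid, 33 mm across, 34 mm tall, beside the board; the point is its centre.
- glue_bottle_mid (a point): White glue bottle with a green cap, 30 mm across, 61 mm tall, beside the board; the point is its centre.

How it is judged:
On the way:
1. the arm is swung well clear of the part (handle more than 45 mm to the jig's +y side) with the fingers on it (y of handle in the frame of jig above 0.045 m and contact force between the fingers and clamp_arm above 1 N), for 0.2 s.
At the end, for the whole second after the job is handed in: The fingers (more than 2 N) hold the clamp arm still and pressed on the stop's buffer with more than 1.5 N through the last second; the green part lies within 12 mm of where it was (contact force between clamp_arm and stop above 1.5 N and contact force between the fingers and clamp_arm above 2 N and angular speed of clamp_arm below 0.3 rad/s and distance of part_mid from where it was at the start of the episode below 0.012 m); the arm keeps its last pose, push and grip.
It fails at once if the arm is forced against the stop with more than 60 N (contact force between clamp_arm and stop above 60 N).
It fails at once if the arm snaps or is thrown (turns faster than 3 rad/s) (angular speed of clamp_arm above 3 rad/s).
It fails at once if the green part is moved more than 20 mm (distance of part_mid from where it was at the start of the episode above 0.02 m).
It fails at once if a paint pot or the glue bottle is moved more than 30 mm (distance of any of olive_pot_mid, yellow_pot_mid, glue_bottle_mid from where it was at the start of the episode above 0.03 m).
It also fails if it takes over 38 s, if anything falls off the work surface, if the arm or the gripper's body presses on something with over 40 N, if the wrist force passes 120 N, or if a joint passes its speed limit or range.

## Working session

There is one attempt and no reset: what is moved stays moved. The work goes in short steps, each a Python script; the robot and the scene stay as the last script left them, time stands still between calls to the robot, and variables do not carry over. Pictures are saved under pics/ and viewed, about 8 in all and at most 12, crops included, and the job is handed in when it is done.

```bash
mkdir -p pics
cat > h.py <<'E'
import numpy as np, cv2
from plant import env
def ray(s,uv):
    R=cv2.Rodrigues(np.array(s["rvec"],float))[0]; t=np.array(s["tvec"],float).ravel()
    d=R.T@np.linalg.inv(s["K"])@np.array([uv[0],uv[1],1.]); return -R.T@t,d
def at_z(s,uv,z):
    c,d=ray(s,uv); return c+d*(z-c[2])/d[2]
def proj(s,P):
    return cv2.projectPoints(np.array(P,float).reshape(-1,3),np.array(s["rvec"],float),np.array(s["tvec"],float),np.array(s["K"],float),None)[0].reshape(-1,2)
def save(s,n,crop=None,f=1):
    im=s["color"][:,:,::-1]
    if crop: x0,y0,x1,y1=crop; im=im[y0:y1,x0:x1]
    cv2.imwrite(f"pics/{n}.png",cv2.resize(im,None,fx=f,fy=f,interpolation=cv2.INTER_CUBIC))
E
python3 - <<'E'
from h import *
import pickle
d={n:env.snapshot(n) for n in("top","scene")}
pickle.dump(d,open("s0.pkl","wb"))
for n in d: save(d[n],n+"0"); print(n,ray(d[n],(320,200)))
print(env.current_clock(),env.current_eef_rot(),env.current_finger_gap())
E
```

```text
top (array([0.4970944 , 0.07083428, 1.00484308]), array([ 0.09777876,  0.02224697, -0.99502   ]))
scene (array([-0.11427758,  0.47583299,  0.54484664]), array([ 0.75573007, -0.42350358, -0.49954584]))
0.1 [-0.2513989  -2.09293714  2.09625019] 0.08741613263511204
```

View pics/top0.png

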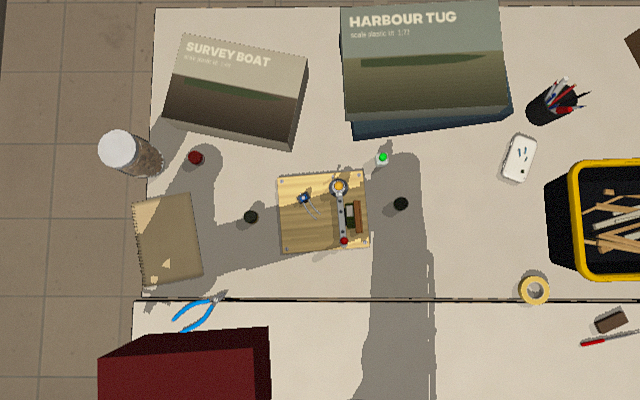

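View pics/scene0.png

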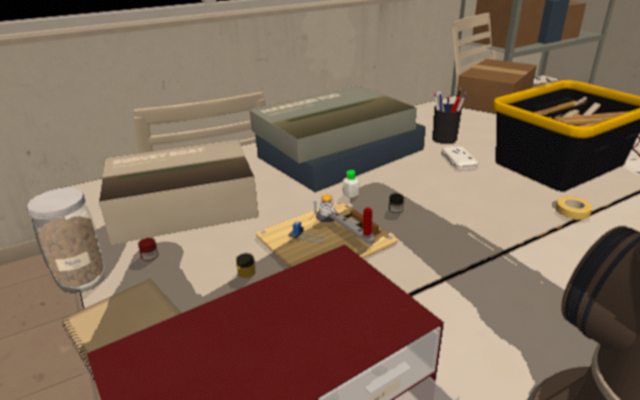

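Run:
```python
from h import *
import pickle
d=pickle.load(open("s0.pkl","rb"))
save(d["top"],"top0c",(260,140,420,260),5)
save(d["scene"],"scene0c",(230,160,420,280),4)
```

```text
(no output)
```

View pics/top0c.png

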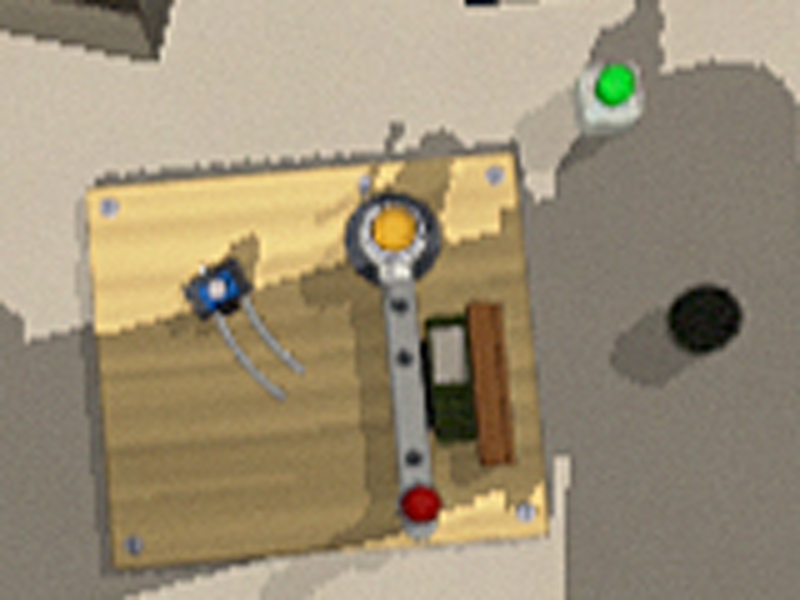

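View pics/scene0c.png

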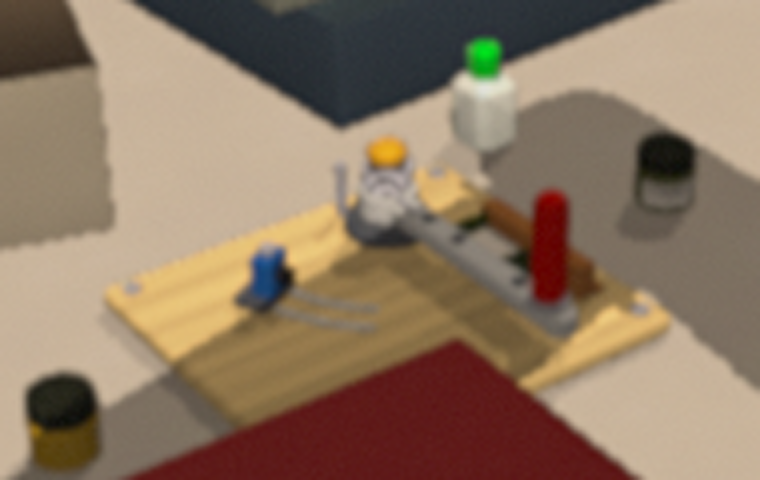

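Run:
```python
from h import *
import pickle
d=pickle.load(open("s0.pkl","rb"));t=d["top"];s=d["scene"]
T=lambda u,v:(260+u/5,140+v/5)
S=lambda u,v:(230+u/4,160+v/4)
np.set_printoptions(precision=4,suppress=True)
p=at_z(t,T(394,228),.063);h=at_z(t,T(421,504),.094);b=at_z(t,T(217,288),.043)
print("pivot",p,at_z(s,S(387,150),.062));print("handle",h,at_z(s,S(551,197),.092),np.linalg.norm((h-p)[:2]));print("stop",b,at_z(s,S(268,250),.043),np.linalg.norm((b-p)[:2]))
c=[at_z(t,T(*q),.012)[:2] for q in((90,188),(517,147),(548,533),(112,570))]
J=np.array([[.04,.15],[.04,-.065],[-.15,-.065],[-.15,.15]])
c=np.array(c);A=J-J.mean(0);B=c-c.mean(0)
th=np.arctan2((A[:,0]*B[:,1]-A[:,1]*B[:,0]).sum(),(A*B).sum())
R=np.array([[np.cos(th),-np.sin(th)],[np.sin(th),np.cos(th)]])
o=c.mean(0)-R@J.mean(0);print("jig yaw",th,"o",o,"resid",c-(J@R.T+o))
print("handle in jig",R.T@(h[:2]-o),"stop in jig",R.T@(b[:2]-o))
print("arm dir yaw",np.arctan2(*(-(h-p)[[1,0]])))
for n,q,z in(("glue",T(615,85),.061),("olive",T(705,319),.034),("yellow",(250,216),.034)):print(n,at_z(t,q,z))
# red box corners assumed heights
for z in(0,.1,.2,.3):print("redbox",z,at_z(t,(270,327),z)[:2],at_z(t,(98,348),z)[:2],at_z(s,(350,249),z)[:2],at_z(s,(441,323),z)[:2])
```

```text
pivot [0.6236 0.048  0.063 ] [0.6177 0.0497 0.062 ]
handle [0.4951 0.0368 0.094 ] [0.4948 0.035  0.092 ] 0.12896825397199324
stop [0.5973 0.132  0.043 ] [0.5929 0.1322 0.043 ] 0.08801941526624342
jig yaw 0.08355501238934933 o [0.6246 0.047 ] resid [[-0.0017 -0.0025]
 [ 0.0011  0.0002]
 [ 0.0006  0.0023]
 [-0.     -0.0001]]
handle in jig [-0.1299  0.0006] stop in jig [-0.0201  0.087 ]
arm dir yaw 0.08723905199462996
glue [ 0.6921 -0.0564  0.061 ]
olive [ 0.5837 -0.1018  0.034 ]
yellow [0.5536 0.2605 0.034 ]
redbox 0 [0.2871 0.2129] [0.2354 0.6285] [0.5147 0.0597] [0.2745 0.0465]
redbox 0.1 [0.308  0.1988] [0.2614 0.573 ] [0.3992 0.1361] [0.2032 0.1253]
redbox 0.2 [0.3289 0.1847] [0.2875 0.5175] [0.2838 0.2125] [0.1318 0.2041]
redbox 0.3 [0.3498 0.1705] [0.3135 0.462 ] [0.1684 0.2888] [0.0605 0.2829]
```

```bash
cat >> h.py <<'E'
from scipy.spatial.transform import Rotation as Rot
PIV=np.array([.6225,.0478]); YAW=.085; RAD=.130; ZT=.068; FLIP=1
def rad_tan(a):   # a = opening angle, clockwise
    w=YAW-a
    return -np.array([np.cos(w),np.sin(w)]), np.array([-np.sin(w),np.cos(w)])  # outward, opening tangent
def pose(a,off=0,z=ZT,flip=None):
    o,t=rad_tan(a); p=PIV+RAD*o+off*t
    f=FLIP if flip is None else flip
    Z=np.array([*(f*t),0]);Y=np.array([0,0,-1.]);X=np.cross(Y,Z)
    return np.array([*p,z]),Rot.from_matrix(np.c_[X,Y,Z]).as_rotvec()
E
python3 - <<'E'
from h import *
np.set_printoptions(precision=3,suppress=True)
print(Rot.from_rotvec(env.current_eef_rot()).as_matrix())
for f in(1,-1):
  for a in(0,.6,1.2):
    P=pose(a,flip=f);print(f,a,P[0],env.solve_ik(*P))
for P in([.1,.5,.33],[.43,.03,.3]):print(env.solve_ik(P,env.current_eef_rot()))
print(env.solve_ik(pose(0)[0]+[0,0,.15],pose(0)[1]))
E
```

```text
[[-0.972 -0.    -0.237]
 [ 0.237 -0.002 -0.972]
 [-0.    -1.     0.002]]
1 0 [0.493 0.037 0.068] [ 0.473  0.253 -0.6    0.    -0.718 -1.959]
1 0.6 [0.509 0.112 0.068] [ 0.593  0.292 -0.541  0.    -0.738 -2.679]
1 1.2 [0.565 0.165 0.068] [ 0.615  0.384 -0.391  0.    -0.795  2.982]
-1 0 [0.493 0.037 0.068] [ 0.473  0.253 -0.6    0.    -0.718  1.183]
-1 0.6 [0.509 0.112 0.068] [ 0.593  0.292 -0.541  0.    -0.738  0.463]
-1 1.2 [0.565 0.165 0.068] [ 0.615  0.384 -0.391  0.    -0.795 -0.159]
[ 1.759  0.036 -0.194 -0.    -1.342 -0.427]
[ 0.532 -0.096 -0.389  0.001 -1.279  0.8  ]
[ 0.473  0.076 -0.41   0.    -1.085 -1.959]
```

```bash
sed -i 's/FLIP=1/FLIP=-1/' h.py
python3 - <<'E'
from h import *
import pickle
np.set_printoptions(precision=3,suppress=True)
env.line_to([.16,.62,.33],speed=.2)
p,r=pose(0,.001)
env.reach([p[0],p[1],.24],r)
print(env.current_clock(),env.current_tcp_pos(),env.current_wrist_force())
print("g",env.line_to([p[0],p[1],.125],speed=.12,guard=8))
print(env.current_clock(),env.current_wrist_force())
t=env.snapshot("top");s=env.snapshot("scene")
a=cv2.resize(t["color"][150:270,260:420],None,fx=4,fy=4,interpolation=2);b=cv2.resize(s["color"][130:280,230:430],None,fx=3.2,fy=3.2,interpolation=2)
save(s,"near",(230,110,430,260),4)
E
```

```text
3.1417 [0.493 0.038 0.24 ] [ 0.32  -0.796 -0.153]
g False
4.25 [-0.554 -0.03  -0.105]
```

View pics/near.png

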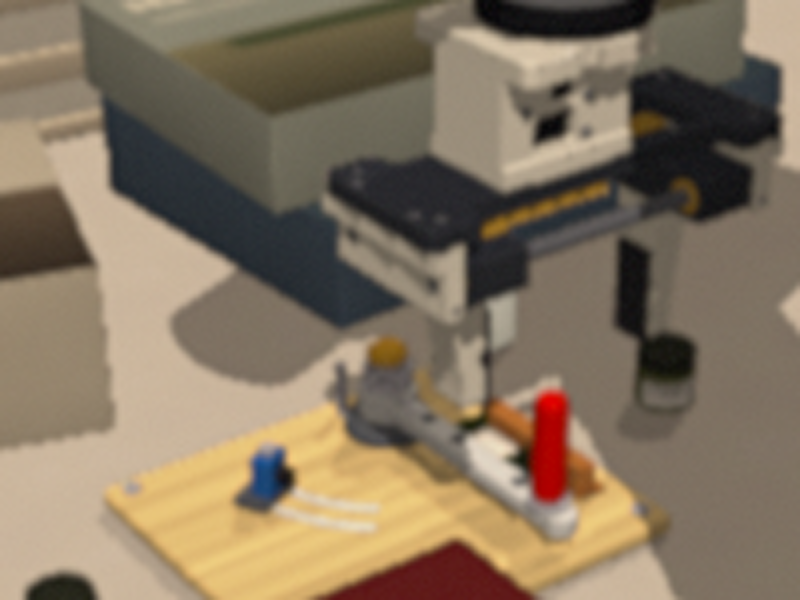

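The jaws straddle the handle: the tips are at about (465,400) and (635,330), and the handle top is at (551,395) between them. I'll descend and grip.

Run:
```python
from h import *
np.set_printoptions(precision=3,suppress=True)
p,r=pose(0,.001)
print("g",env.line_to(p,speed=.08,guard=8)); f0=env.current_wrist_force();print(env.current_tcp_pos(),f0)
env.close(25)
print(env.current_clock(),env.current_finger_gap(),env.current_tcp_pos(),env.current_wrist_force()-f0)
s=env.snapshot("scene");save(s,"grip",(230,130,430,280),4)
```

```text
g False
[0.493 0.038 0.068] [ 0.07   0.658 -0.022]
6.3167 0.017183634157294396 [0.493 0.038 0.068] [ 0.429 -2.675  1.269]
```

View pics/grip.png

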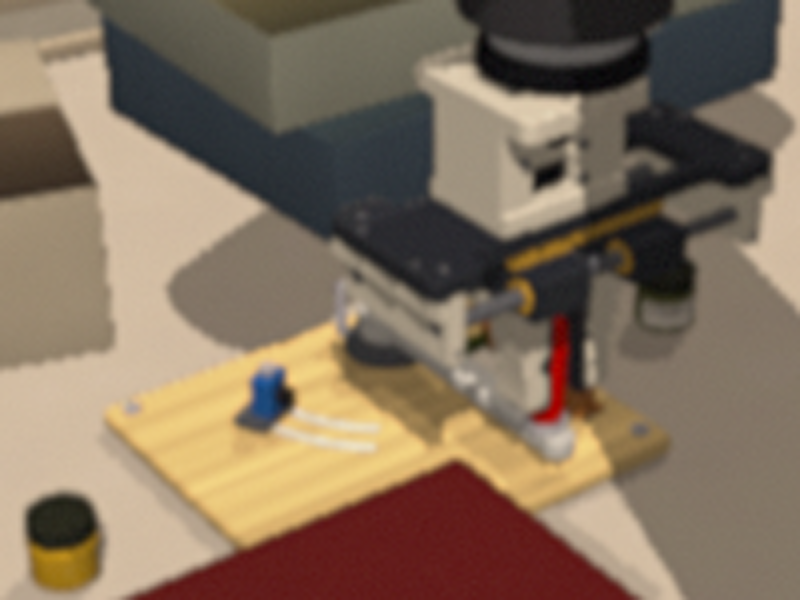

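Run:
```python
from h import *
np.set_printoptions(precision=2,suppress=True)
f0=np.array([.07,.658,-.02])
for a in np.arange(.1,.71,.1):
    g=env.line_to(*pose(a,.001),speed=.04,guard=12)
    f=env.current_wrist_force()-f0;o,t=rad_tan(a)
    print(round(a,2),g,env.current_clock(),"rad",f[:2]@o,"tan",f[:2]@t,"z",f[2],"gap",env.current_finger_gap())
    if g: break
s=env.snapshot("top");save(s,"mid",(260,140,420,260),5)
```

```text
0.1 False 6.8417 rad 0.531647812486804 tan -3.1713119087347037 z 1.0852859337887935 gap 0.017460088414237383
0.2 False 7.3167 rad -0.2779391178578597 tan -2.122093471312287 z 0.27974233737267085 gap 0.017728209965865722
0.3 False 7.7917 rad 1.667246065768919 tan -2.4880252106689382 z 0.30394081382907134 gap 0.017228751376586658
0.4 False 8.2667 rad 3.7330678654330676 tan -2.004584642678751 z 3.005442739778578 gap 0.017103119094238794
0.5 False 8.7417 rad 5.217461096625549 tan -2.3796758939302314 z 2.9011376323823024 gap 0.01738914034904897
0.6 False 9.2167 rad 6.153841269097698 tan -2.5558305115534568 z 3.7351669254664706 gap 0.017500241640932904
0.7 False 9.6917 rad 8.313133198935896 tan -2.4631174074338715 z 4.225806621652787 gap 0.01749082993033691
```

View pics/mid.png

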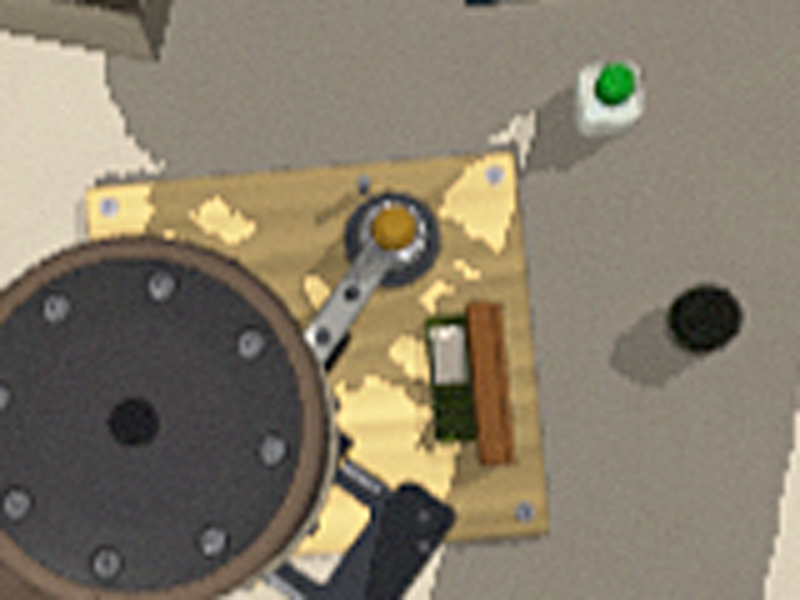

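The arm has swung clear and the part hasn't moved. The arm is pushing outward on the tool, so my radius is slightly too small. I'll relax it, then feel for the stop.

Run:
```python
from h import *
np.set_printoptions(precision=2,suppress=True)
f0=np.array([.07,.658,-.02])
a=.7; d=0.
def rd(tag):
    env.sleep(.1)
    f=np.mean([env.current_wrist_force() for _ in range(3)],0)-f0;o,t=rad_tan(a)
    print(tag,round(a,3),round(d,4),round(env.current_clock(),2),"rad %.1f tan %.1f z %.1f gap %.4f"%(f[:2]@o,f[:2]@t,f[2],env.current_finger_gap()));return f[:2]@o,f[:2]@t
def go():
    p,r=pose(a,.001);o,_=rad_tan(a);p[:2]+=d*o
    return env.line_to(p,r,speed=.03,guard=10)
rr,tt=rd("start")
for _ in range(5):
    if abs(rr)<2: break
    d+=.0005*np.sign(rr); go(); rr,tt=rd("relax")
while a<1.24:
    a+=.02; g=go(); rr,tt=rd("g" if g else "-")
    if rr>2.5: d+=.0004
    if rr<-2.5: d-=.0004
    if g or tt<-7: break
```

```text
start 0.7 0.0 9.84 rad 6.5 tan -3.3 z 3.8 gap 0.0173
relax 0.7 0.0005 10.19 rad 4.7 tan -1.5 z 2.8 gap 0.0173
relax 0.7 0.001 10.54 rad -0.5 tan -3.1 z -0.0 gap 0.0172
- 0.72 0.001 10.89 rad -1.6 tan -3.0 z -0.5 gap 0.0174
- 0.74 0.001 11.24 rad -2.4 tan -1.5 z -0.6 gap 0.0174
- 0.76 0.001 11.59 rad -2.9 tan -3.0 z -1.7 gap 0.0174
- 0.78 0.0006 11.94 rad 1.9 tan -2.1 z 0.8 gap 0.0178
- 0.8 0.0006 12.29 rad 4.9 tan -1.6 z 2.6 gap 0.0171
- 0.82 0.001 12.64 rad 1.9 tan -2.7 z 1.2 gap 0.0171
- 0.84 0.001 12.99 rad 2.6 tan -2.5 z 0.9 gap 0.0172
- 0.86 0.0014 13.34 rad -1.2 tan -1.7 z -0.5 gap 0.0173
- 0.88 0.0014 13.69 rad -3.3 tan -2.7 z -1.3 gap 0.0169
- 0.9 0.001 14.04 rad 1.5 tan -2.4 z 0.3 gap 0.0172
- 0.92 0.001 14.39 rad 3.5 tan -2.1 z 1.3 gap 0.0176
- 0.94 0.0014 14.74 rad 1.3 tan -3.2 z 0.4 gap 0.0172
- 0.96 0.0014 15.09 rad 0.3 tan -3.8 z -0.2 gap 0.0171
- 0.98 0.0014 15.44 rad 1.6 tan -1.9 z 1.2 gap 0.0173
- 1.0 0.0014 15.79 rad 2.1 tan -2.6 z 0.9 gap 0.0177
- 1.02 0.0014 16.14 rad 3.9 tan -3.6 z 0.9 gap 0.0175
- 1.04 0.0018 16.49 rad -0.1 tan -3.3 z 0.8 gap 0.0174
- 1.06 0.0018 16.84 rad -0.0 tan -2.8 z 0.5 gap 0.0177
- 1.08 0.0018 17.19 rad -0.3 tan -2.7 z 0.7 gap 0.0174
- 1.1 0.0018 17.54 rad -0.5 tan -1.7 z 0.4 gap 0.0176
- 1.12 0.0018 17.89 rad 0.4 tan -2.1 z 0.1 gap 0.0176
- 1.14 0.0018 18.24 rad 0.8 tan -8.5 z 6.3 gap 0.0173
```

Run:
```python
from h import *
f0=np.array([.07,.658,-.02]);d=.0018
def rd(a):
    F=[]
    for _ in range(6): env.sleep(.05);F.append(env.current_wrist_force())
    f=np.mean(F,0)-f0;o,t=rad_tan(a)
    print(round(a,3),round(env.current_clock(),2),"rad %.1f tan %.1f z %.1f gap %.4f"%(f[:2]@o,f[:2]@t,f[2],env.current_finger_gap()));return f[:2]@t
tt=rd(1.14)
for a in(1.145,1.15,1.155):
    if tt<-10.5: break
    p,r=pose(a,.001);o,_=rad_tan(a);p[:2]+=d*o
    print(env.line_to(p,r,speed=.02,guard=10)); tt=rd(a)
env.sleep(.5);rd(a)
t=env.snapshot("top");s=env.snapshot("scene")
A=cv2.resize(t["color"][140:260,260:420],None,fx=3,fy=3,interpolation=2);B=cv2.resize(s["color"][130:250,230:390],None,fx=3,fy=3,interpolation=2)
cv2.imwrite("pics/end.png",np.vstack([A,B])[:,:,::-1][:720] if 0 else cv2.resize(np.hstack([A,B]),(800,300))[:,:,::-1])
```

```text
1.14 18.54 rad 1.1 tan -8.0 z 5.3 gap 0.0178
False
1.145 19.09 rad 1.8 tan -10.3 z 7.2 gap 0.0172
False
1.15 19.64 rad 1.8 tan -11.7 z 9.0 gap 0.0175
1.155 20.44 rad 2.3 tan -12.0 z 8.7 gap 0.0177
```

View pics/end.png

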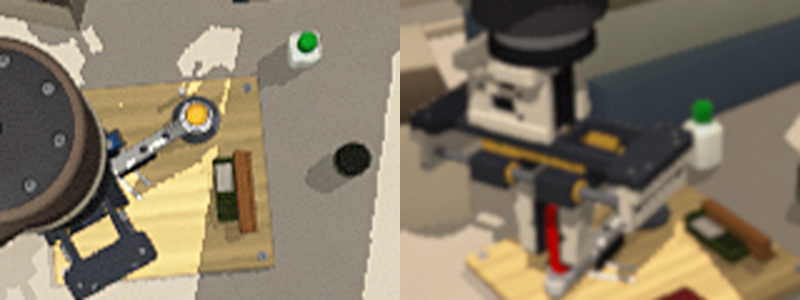

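Run:
```python
from h import *
env.close_job(); print(env.current_clock(),env.current_wrist_force(),env.current_finger_gap())
```

```text
the job is handed in; nothing more can be done
the job is handed in; nothing more can be done
```

The job is handed in at about 20.5 s of the 38 s. The gripper still holds the red handle, with the clamp arm pressed against the blue stop. `env.close_job()` reports no verdict, and the readings I tried after it were refused.

- **Swing:** I gripped the handle with 25 N and took it round the pivot arc, turning the tool with it. Partway the arm was pushing outward on the tool with about 8 N, so I eased the radius out by 1 to 2 mm.
- **Stop:** I felt contact at about 1.14 rad, when the tangential force went from about 2–3 N to 8 N. Two more small steps brought it to a steady 12 N. I estimate roughly 13 N on the buffer, well under the 60 N limit.
- **Last checks:** The finger gap was steady at 17.5 mm and the force did not change over the last half second. In the last picture the arm is at the blue stop, and the green part, glue bottle and olive pot look unmoved. The yellow pot was out of that view, but nothing went near it.
- **Disagreed:** The vertical wrist force rose to about 9 N along with the push on the stop. I put that down to tilting load on the handle and did not look further. The spring resistance also read 2–3 N rather than the stated 4 N at 1 rad.

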